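# Clear a stuck filter plug from a sloping barrel

## Task

A used filter plug is stuck in the sloping clear barrel on the lab bench: lift the long plunger out of the basket, leaving the short one in, and push it head first into the barrel's upper mouth until you feel its handle stop firmly against the mouth, without forcing it, so that the plug drops out of the lower end into the catch tray. Then draw the plunger out and lay it back flat on the floor of the basket. Do not disturb the bottle and the carton.

Things in the scene. Friction and masses are not known exactly. Their poses are not given: they have to be found in the camera images.
- basket: Open white plastic basket, fixed on the bench, 250 mm along its x, 290 mm along its y, 55 mm high, walls and floor 5 mm. Origin: centre of the underside, z up. Two plungers lie in it, within 15 degrees of its y, heads towards +y, one in the lane at x about -55 mm, the other at +55 mm; which is where varies.
- plunger: Long plunger, loose, 85-145 g: grey handle 28 x 28 x 60 mm, steel rod 10 mm thick, round head 19 mm across, 30 mm long, 2 mm chamfer, back tapered. Origin: on its axis, at the handle's front face; x along the axis to the head end at x = 110 mm; handle x = -60 to 0, y and z -14 to 14 mm. Mass centre within the handle, about x = -13 mm: it lies flat on the handle, rod level and clear of the floor.
- tamper: The short plunger, loose: the same handle and head, but the head's end face is only 45 mm from the handle. Same axes and origin. Stays in the basket.
- holder: Fixed holder. Origin: centre of the clear barrel's upper mouth, 160 mm above the bench. x runs down the barrel's axis, 32 degrees below level; y is level. Barrel 90 mm long, 32 mm outside, bore 24 mm, open at both ends; more than 45 N from the plunger breaks it. Aluminium clamp at x = 15 to 55 mm, out to 27 mm from the axis at the sides and below; above the barrel all is free.
- holder_exit (a point): Centre of the barrel's lower end, on its axis, 90 mm from the mouth.
- holder_tray (a point): Centre of the catch tray's floor, 14 mm above the bench; the tray is 150 x 120 mm outside (long side along the barrel's level direction), walls 4 mm thick and 38 mm high.
- plug: The stuck plug: a white hard plastic cylinder 22 mm across and 26 mm long, about 25 g, inside the barrel. Origin at its centre, x along its axis. Its depth in the bore varies.
- reagent: Bystander: a reagent bottle with a blue cap, 70 mm across, 150 mm tall, on the bench. Origin: centre of its underside.
- carton: Bystander: a white carton 130 x 130 x 50 mm on the bench. Origin: centre of its underside.
- holder_leaf (a point): Middle of the face of a steel spring leaf at the top (+z side) of the bore, 8 mm wide, x = 18 to 84 mm, face 10 mm above the axis (9.5 mm once the plug is out). It presses the plug down and holds it by friction, 5 to 10 N. Between leaf and bore bottom the middle is 1 mm below the axis.
There are look-alikes about, which are no part of the job. Leave any purple or yellow look-alike of the plunger alone.

How it is judged:
By the outcome, as a careful person would: the job done as asked, in the order asked, and still so for the second after the job is handed in, with the robot touching nothing.
It also fails if it takes over 58 s, if anything falls off the work surface, if the arm or the gripper's body presses on something with over 40 N, if the wrist force passes 120 N, or if a joint passes its speed limit or range.

## Robot

A 6-joint arm with a two-finger parallel gripper is mounted at the origin on the work surface. World frame = base frame: x ahead of the robot, y to its left, z up, the work surface at z = 0. Lengths are in m, angles in rad, forces in N, time in s.
With the tool pointing down it reaches from about 0.35 to 0.975 m from the base axis. Payload 7.1 kg.
Tool frame: the origin (TCP) lies midway between the tips of the shut fingers; the grasp point (between the pads) lies 19 mm behind it; z points along the fingers, y is the line along which they close (so a half turn about z gives the same grasp; the last joint's range is limited). The gripper opens to 88 mm and grips with 3 to 60 N. Pads are 20 mm wide; open, the fingers measure 115 mm over their backs; the gripper's body (75 mm by 178 mm) begins 61 mm behind the grasp point.
Start: joints at [-1.292, 0.423, 1.63, -0, 1.089, -0.019], TCP at [0.183, -0.597, 0.223] pointing down, gripper open.
Joint ranges: [-3, 3], [-0.9, 2.11], [0.09, 2.58], [-1.31, 4.45], [0.11, 2.69], [-2.54, 2.54]. Speed limits (rad/s): [2.39, 2.39, 3.01, 3.14, 3.14, 3.14].

## Interface

Orientations are given as a unit quaternion [w, x, y, z].
In Python, from station import move_pose, movel, movej, command_gripper, wait, inverse_kinematics, read_camera, camera_info, MotionError, job_done, get_time, get_joint_pos, get_qvel, get_effort, get_tcp_pos, get_ee_rot, get_ft_force, get_ft_torque, get_grip_width, get_finger_force gives the robot as it stands. Calls block until the motion is done:
- move_pose(position, orientation): joint-space move of the TCP to a pose.
- movel(position, frame=None, v=0.15, until_force=None): straight line of the TCP; frame=None keeps the orientation; v is the mean speed in m/s. With until_force (N) it stops when the force on the tool has changed by that much, and returns True; else False.
- movej(angles): joint-space move.
- command_gripper(opening): opening from 0.0 (shut) to 1.0 (fully open); the grip force is fixed at half the most; returns when the fingers have stopped.
- wait(seconds).
- inverse_kinematics(position, orientation): joint angles nearest the present ones, or None.
- read_camera(name): name is "side" or "top" or "wrist"; returns the picture (420x560x3 uint8, red, green, blue); there is no depth.
- camera_info(name): a dict with "intrinsics" (3x3 intrinsics, pixels), "T" (4x4, takes a point from camera to world coordinates); the wrist camera has in their place "tool_from_camera" (4x4, takes a point from camera to tool coordinates, whose origin is the TCP and whose axes are the flange's). Camera axes: x right, y up, looking along -z (the intrinsics and any distortion apply to the point x, -y, -z); pixel columns grow to the right and rows downward; lengths in m; the calibration is good to about 2 mm. A picture is of the moment at which its call begins: read the wrist's pose just before it. camera_info takes no time and is no camera call.
A pose or a line that the arm cannot do raises MotionError and nothing moves.
- job_done(): hands the job in; it is judged then, once.
Readings, each from a call of its own:
- get_time(): time.
- get_joint_pos(): joint angles.
- get_qvel(): joint speeds.
- get_effort(): joint torques, N m.
- get_tcp_pos(): TCP position.
- get_ee_rot(): TCP orientation.
- get_ft_force(): force on the tool from outside, world axes, zero at the start.
- get_ft_torque(): the same for the moment, N m.
- get_grip_width(): opening from 0.0 (shut) to 1.0 (fully open).
- get_finger_force(): force on a finger pad.
Only numpy, scipy, OpenCV 4.12 (cv2) and the standard library are available. Lean on these libraries where they do the work, as an engineer would, in place of code of your own. Each camera call takes 0.05 s, during which the arm holds its last target. There are 200 camera calls.

## Working session

There is one attempt and no reset: what is moved stays moved. The work goes in short steps, each a Python script; the robot and the scene stay as the last script left them, time stands still between calls to the robot, and variables do not carry over. Pictures are saved under pics/ and viewed, at most 11 in all, crops included, and the job is handed in when it is done.

```bash
ls; mkdir -p pics; python3 - <<'E'
from station import *
import cv2,numpy as np
np.set_printoptions(precision=4,suppress=True)
for n in ["top","side"]:
    cv2.imwrite(f"pics/{n}0.png",cv2.cvtColor(read_camera(n),cv2.COLOR_RGB2BGR)); print(n,camera_info(n))
print(camera_info("wrist"),get_time(),get_ee_rot())
E
```

```text
pics
top {'intrinsics': array([[381.0916,   0.    , 278.0917],
       [  0.    , 381.0916, 210.0952],
       [  0.    ,   0.    ,   1.    ]]), 'T': array([[ 0.0068,  0.9973, -0.0736,  0.4487],
       [-1.    ,  0.007 ,  0.0023, -0.1077],
       [ 0.0028,  0.0736,  0.9973,  1.1299],
       [ 0.    ,  0.    ,  0.    ,  1.    ]])}
side {'intrinsics': array([[445.2453,   0.    , 292.7317],
       [  0.    , 445.2453, 210.7339],
       [  0.    ,   0.    ,   1.    ]]), 'T': array([[-0.8716,  0.3842, -0.3046,  0.1537],
       [-0.4902, -0.671 ,  0.5563,  0.5812],
       [ 0.0093,  0.6341,  0.7732,  1.0537],
       [ 0.    ,  0.    ,  0.    ,  1.    ]])}
{'intrinsics': array([[326.4793,   0.    , 282.7771],
       [  0.    , 326.4793, 209.521 ],
       [  0.    ,   0.    ,   1.    ]]), 'tool_from_camera': array([[-0.0011,  0.9659,  0.2588,  0.0702],
       [ 1.    ,  0.0012, -0.0004,  0.0002],
       [-0.0007,  0.2588, -0.9659, -0.1614],
       [ 0.    ,  0.    ,  0.    ,  1.    ]])} 0.1 [-0.0007  0.9889  0.1483 -0.0001]
```

View pics/top0.png

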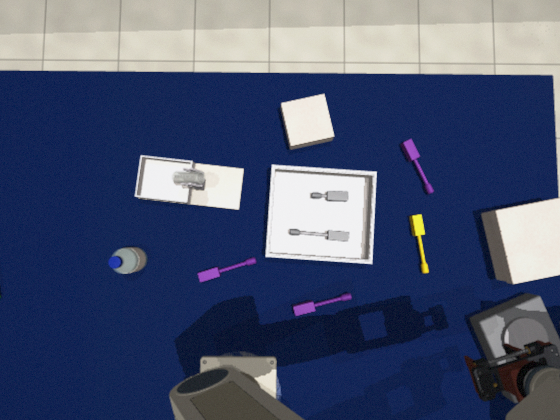

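View pics/side0.png

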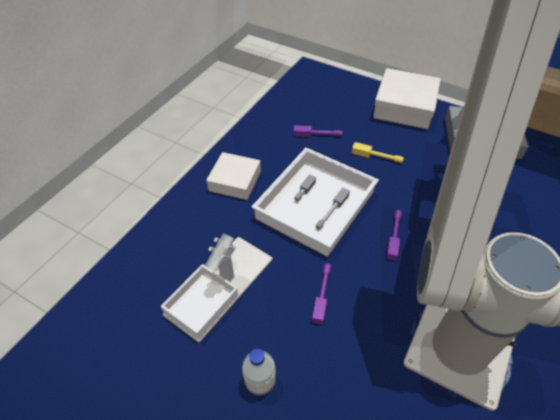

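Candidates for the long plunger, top view:
- grey long plunger: handle (339,236), head (294,232), length about 60 px
- grey short tamper: handle (338,196), head (316,196)
- purple look-alikes at (226,270), (322,304) and (418,165)
- yellow look-alike at (420,243)

My choice is the grey one in the lower lane. The barrel is at about (190,180), with its mouth to the right and the tray to the left.

```bash
cat > h.py <<'E'
from station import *
import cv2,numpy as np
from scipy.spatial.transform import Rotation as R
np.set_printoptions(precision=4,suppress=True)
def Rq(q): return R.from_quat([q[1],q[2],q[3],q[0]]).as_matrix()
def quat(M): x,y,z,w=R.from_matrix(M).as_quat(); return [w,x,y,z]
def cam(n):
    c=camera_info(n)
    if 'T' in c: return c['intrinsics'],c['T']
    T=np.eye(4);T[:3,:3]=Rq(get_ee_rot());T[:3,3]=get_tcp_pos()
    return c['intrinsics'],T@c['tool_from_camera']
def snap(n,f):
    K,T=cam(n); im=read_camera(n); b=cv2.cvtColor(im,cv2.COLOR_RGB2BGR); cv2.imwrite(f"pics/{f}.png",b); np.savez(f"pics/{f}.npz",K=K,T=T); return b,K,T
def onz(K,T,uv,z):
    u,v=uv; d=T[:3,:3]@np.array([(u-K[0,2])/K[0,0],-(v-K[1,2])/K[1,1],-1]); o=T[:3,3]
    return o+d*(z-o[2])/d[2]
def proj(K,T,p):
    c=T[:3,:3].T@(np.asarray(p)-T[:3,3]); return np.array([K[0,2]+K[0,0]*c[0]/-c[2],K[1,2]+K[1,1]*c[1]/c[2]])
def frame(xdir,pitch=0):
    """tool frame: x along level dir xdir pitched down by pitch, z down/back"""
    a=np.array([xdir[0],xdir[1],0.]);a/=np.linalg.norm(a)
    x=a*np.cos(pitch)-np.array([0,0,np.sin(pitch)]); z=-a*np.sin(pitch)-np.array([0,0,np.cos(pitch)])
    return np.c_[x,np.cross(z,x),z]
E
python3 - <<'E'
from h import *
K,T=cam("top")
for n,uv,z in [("handle",(339,236),.033),("head",(294,232),.02),("sh",(338,196),.033),("shead",(316,196),.02),("mouth",(204,180),.16),("exit",(177,179),.112),("carton",(308,122),.05),("cap",(116,262),.15),("trayR",(243,165),.0),("trayL",(141,156),.04),("bas1",(272,167),.055),("bas2",(376,171),.055),("bas3",(374,264),.055),("bas4",(266,257),.055)]:
    print(n,onz(K,T,uv,z))
h=onz(K,T,(339,236),.033);hd=onz(K,T,(294,232),.02)
F=frame((hd-h)[:2])
p=(h+hd)/2;p[2]=.20
print(inverse_kinematics(p,quat(F)))
move_pose(p,quat(F)); snap("wrist","w1"); print(get_time(),get_joint_pos())
# tilted look at holder (pre-insert orientation)
F2=frame((.088,.996),np.radians(32)); m=onz(K,T,(204,180),.16)
for s in (0.1,0.17,0.05): print(s,inverse_kinematics(m-F2[:,0]*s+F2[:,2]*.015,quat(F2)),m-F2[:,0]*s)
E
```

```text
handle [ 0.4562 -0.2858  0.033 ]
head [ 0.467 -0.157  0.02 ]
sh [ 0.5718 -0.2834  0.033 ]
shead [ 0.5728 -0.2211  0.02  ]
mouth [0.5963 0.0806 0.16  ]
exit [0.6058 0.1627 0.112 ]
carton [ 0.7844 -0.195   0.05  ]
cap [0.3854 0.3023 0.15  ]
trayR [ 0.6669 -0.0042  0.    ]
trayL [0.6834 0.2877 0.04  ]
bas1 [ 0.6511 -0.092   0.055 ]
bas2 [ 0.6418 -0.3887  0.055 ]
bas3 [ 0.3785 -0.3799  0.055 ]
bas4 [ 0.396  -0.0772  0.055 ]
[-0.4704  0.2882  1.8963 -0.      0.957  -0.3867]
1.8583 [-0.472   0.2884  1.8958 -0.0001  0.957  -0.3866]
0.1 [ 0.2274  0.5008  1.6861 -0.5693  1.2069  0.5914] [ 0.5889 -0.0039  0.213 ]
0.17 [ 0.134   0.4313  1.7015 -0.5854  1.2099  0.4902] [ 0.5837 -0.063   0.2501]
0.05 [ 0.2908  0.5551  1.664  -0.5548  1.207   0.656 ] [0.5926 0.0384 0.1865]
```

View pics/w1.png

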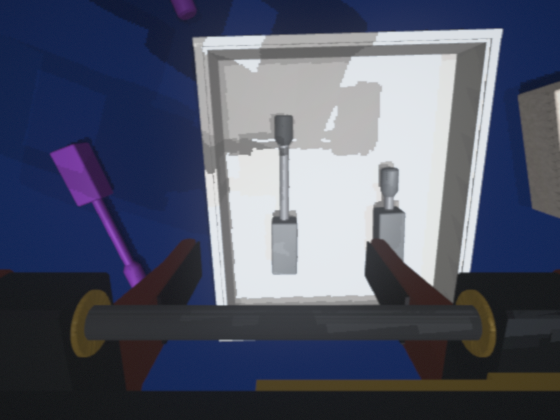

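The wrist view confirms the choice. The long plunger has its handle at about (285,245), rod to (284,150) and head at (284,130). The short tamper is on the right at (389,215), and a purple look-alike is on the left at (100,200). Next I measure it more precisely.

```bash
python3 - <<'E'
from h import *
b=cv2.imread("pics/w1.png");d=np.load("pics/w1.npz");K,T=d['K'],d['T']
g=cv2.cvtColor(b,cv2.COLOR_BGR2GRAY)
for v in range(112,280,6):
    print(v,g[v,264:306:2])
print(g[205:280:2,285])
cv2.imwrite("pics/w1c.png",cv2.resize(b[105:285,240:420],None,fx=3.3,fy=3.3,interpolation=cv2.INTER_CUBIC))
E
```

```text
112 [184 184 184 184 184 184 181 179 179 179 182 185 185 184 185 185 184 184
 184 184 183]
118 [183 184 180 161 153 113  83  89  96 103 105 102  97  92 115 180 184 184
 184 185 185]
124 [184 184 184 166 152 117  85  91  97 102 105 101  96  92 114 178 184 185
 185 185 185]
130 [184 184 184 177 154 119  85  91  98 104 104 100  96  92 111 175 185 185
 186 186 185]
136 [153 152 152 153 152 119  83  85  91 101 104 101  97  91 109 175 185 186
 185 186 185]
142 [179 180 165 155 155 152 125  85  84  85  94  96  91 110 164 185 186 186
 186 186 186]
148 [162 162 164 165 175 186 219 172 110 125 141 120 133 192 201 200 206 224
 206 186 186]
154 [228 229 229 229 229 229 229 203 105  98 116 124 152 229 231 231 231 231
 231 231 231]
160 [229 229 229 229 229 229 229 221 139 159 185 156 168 226 231 231 231 231
 231 231 231]
166 [229 229 229 229 229 229 229 221 139 155 179 157 175 229 232 231 231 231
 231 231 231]
172 [229 229 230 229 230 229 230 221 139 161 187 157 160 229 231 231 232 231
 231 231 232]
178 [230 230 229 230 229 229 229 222 140 160 188 158 160 229 232 232 232 232
 232 232 231]
184 [229
[... 903 characters left out ...]
44 [231 229 229 222 153 168 173 172 172 172 165 163 163 162 162 161 154 221
 232 232 232]
250 [231 229 229 223 161 169 170 171 170 171 170 164 161 160 160 157 153 221
 232 232 231]
256 [231 229 228 222 154 159 159 160 160 160 160 160 161 159 158 156 142 215
 231 232 232]
262 [232 231 231 225 153 157 159 159 158 158 157 156 156 156 155 154 158 227
 231 231 231]
268 [231 231 231 228 168 156 156 156 156 156 155 154 154 153 152 151 159 229
 231 231 231]
274 [231 231 231 231 216 185 184 183 192 195 195 193 193 193 193 192 216 231
 231 231 231]
[177 177 177 177 177 176 176 150  88 109 163 167 166 166 166 165 165 164
 164 165 163 163 165 169 168 162 158 158 158 156 156 155 154 154 163 225
 231 231]
```

View pics/w1c.png

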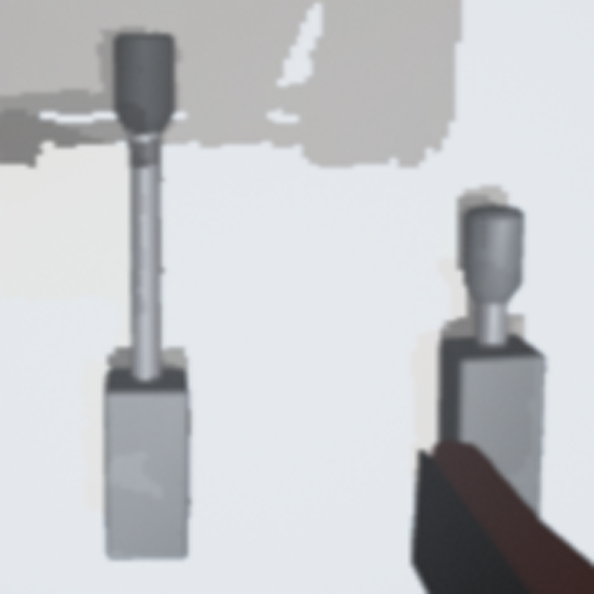

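The crop shows the long plunger's handle top face at cols 272–297 and rows 223–274, the rod at col 284.3 and the head at (284,124). The short tamper lies well clear to the right. Next comes an empty look at the mouth, taken from behind it.

```bash
python3 - <<'E'
from h import *
d=np.load("pics/w1.npz");K,T=d['K'],d['T']
P=lambda u,v,z:onz(K,T,(u,v),z)
print("rear",P(284.7,274,.033),"front",P(284.4,223.5,.033),"rod",P(284.3,178,.024),"head",P(284.2,124,.0285))
print("width",np.linalg.norm(P(272.3,240,.033)-P(296.7,240,.033)))
m=np.array([.5963,.0806,.16]);a=np.array([.088,.996,0])
for p,D in ((-45,.3),(-35,.3),(-25,.3)):
    F=frame(a,np.radians(p)); C=camera_info("wrist")["tool_from_camera"]
    view=F@(-C[:3,2]); tcp=m+a*.015-view*D-F@C[:3,3]
    q=inverse_kinematics(tcp,quat(F)); print(p,tcp,q)
    if q is not None:
        try: move_pose(tcp,quat(F)); break
        except MotionError as e: print(e)
snap("wrist","w2"); print(get_time(),get_joint_pos())
E
```

```text
rear [ 0.4557 -0.3135  0.033 ] front [ 0.4603 -0.2555  0.033 ] rod [ 0.4642 -0.2087  0.024 ] head [ 0.4687 -0.1544  0.0285]
width 0.026069937759158543
-45 [0.5903 0.0105 0.2561] [-0.3683  0.4667  1.7109  0.776   1.3258 -0.6202]
2.9167 [-0.3692  0.4663  1.7115  0.7747  1.3253 -0.6199]
```

View pics/w2.png

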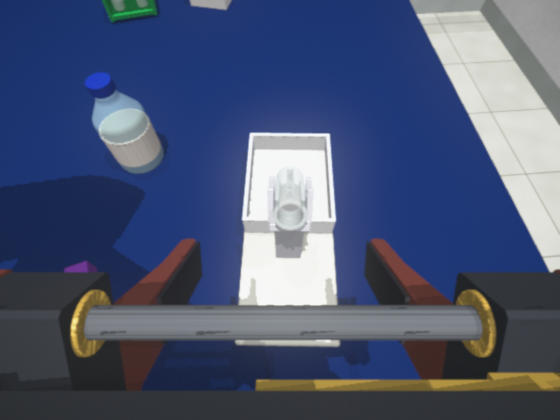

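The wrist view shows the mouth ring at about (291,213), the barrel running up to (291,170), and the tray behind it. The fingers are clear. I zoom in on it.

```bash
python3 - <<'E'
from h import *
b=cv2.imread("pics/w2.png")
c=cv2.resize(b[155:240,240:345],None,fx=7,fy=7,interpolation=cv2.INTER_CUBIC)
c=cv2.createCLAHE(3,(4,4)).apply(cv2.cvtColor(c,cv2.COLOR_BGR2GRAY))
for i in range(0,105,10): cv2.putText(c,str(240+i),(i*7,8),0,.35,0,1); c[10:16,i*7]=0
for i in range(5,85,10): cv2.putText(c,str(155+i),(0,i*7),0,.35,0,1); c[i*7,0:10]=0
cv2.imwrite("pics/w2c.png",c)
E
```

```text
(no output)
```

View pics/w2c.png

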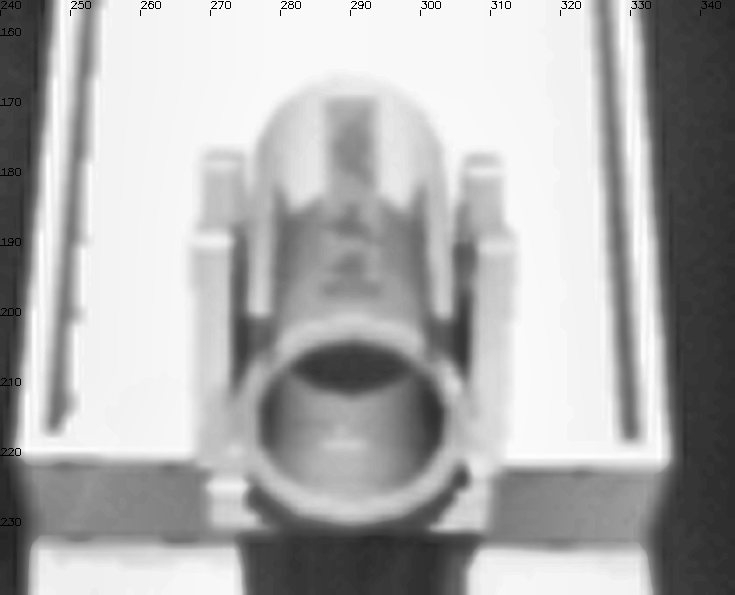

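```bash
python3 - <<'E'
from h import *
d=np.load("pics/w2.npz");K,T=d['K'],d['T']
c=lambda X,Y:(X/7-.43+240,Y/7-.43+155)
P=lambda X,Y,z:onz(K,T,c(X,Y),z)
s=np.sin(np.radians(32));co=np.cos(np.radians(32))
m1=P(352.5,420,.16);m2=P(351.5,422.5,.16);print("mouth",m1,m2)
print("outer width",np.linalg.norm(P(243,420,.16)-P(462,420,.16)))
top=P(350,75,.16-.09*s+.016*co);print("ridge exit",top, "expect fwd",.09*co+.016*s)
leaf=P(352,97,.16-.084*s+.01*co);print("leaf end",leaf)
side=P(350,150,.16-.085*s);print("side mid",side)
for q in (top,leaf,side): v=q-m1; print("yaw deg",np.degrees(np.arctan2(v[0],v[1])),np.linalg.norm(v[:2]))
# tray outer top edges, z=.038, crop coords
l=[P(17,460,.038),P(47,0,.038)];r=[P(668,460,.038),P(640,0,.038)]
for e in(l,r): v=e[1]-e[0];print("tray",e,np.degrees(np.arctan2(v[0],v[1])))
g=cv2.cvtColor(cv2.imread("pics/w2.png"),cv2.COLOR_BGR2GRAY)
for v in (135,150,165,180,195,210,225): print(v,np.argmax(g[v,235:290]>130)+235,g[v,238:256],g[v,326:342])
# check of the mouth against the side/top views
for n in("top","side"): K2,T2=cam(n);print(n,proj(K2,T2,m1),proj(K2,T2,m1+np.array([.006,.076,-.0477])))
b=cv2.imread("pics/side0.png")[220:310,185:275]; cv2.imwrite("pics/s0c.png",cv2.resize(b,None,fx=6,fy=6,interpolation=cv2.INTER_CUBIC))
E
```

```text
mouth [0.6034 0.088  0.16  ] [0.6032 0.0876 0.16  ]
outer width 0.028431084126775093
ridge exit [0.6119 0.1699 0.1259] expect fwd 0.08480303688180961
leaf end [0.6119 0.1669 0.124 ]
side mid [0.6114 0.163  0.115 ]
yaw deg 5.905121104322115 0.08237123730312457
yaw deg 6.166336318207293 0.0794207380290736
yaw deg 6.058515129590514 0.07546050916551826
tray [array([0.5483, 0.1523, 0.038 ]), array([0.5577, 0.263 , 0.038 ])] 4.871620079882288
tray [array([0.6708, 0.1412, 0.038 ]), array([0.6837, 0.2515, 0.038 ])] 6.632214602193632
135 249 [ 69  70  70  70  70  71  72  72  72  73  88 166 239 246 245 236 229 227] [246 246 245 213 119  76  74  73  74  72  73  71  71  71  71  70]
150 248 [ 73  74  75  75  76  77  77  77  79 116 201 243 245 230 177 157 195 237] [163 222 245 245 215 124  82  78  79  77  77  76  76  75  75  74]
165 246 [ 77  79  79  80  80  78  78  82 139 227 245 245 223 167 168 221 245 247] [156 164 223 245 245 219 133  87  81  80  80  79  78  78  77  76]
180 245 [ 79  80  79  78  78  80  95 171 240 246 243 210 164 195 242 247 247 247] [204 156 164 223 245 245 220 135  87  81  80  79  79  78  77  78]
195 244 [ 78  77  77  77  80 116 202 243 246 237 193 160 197 242 247 247 247 247] [239 201 154 166 223 245 245 223 139  89  79  78  78  77  76  77]
210 242 [ 76  75  76  80 138 226 245 246 231 178 158 195 239 246 247 247 247 247] [245 234 188 149 163 222 245 246 228 151  92  78  76  76  76  76]
225 244 [ 74  74  75  75  86 122 161 177 179 180 180 179 180 181 183 181 181 181] [181 181 182 182 183 182 181 169 130  93  79  77  77  77  75  75]
top [201.1954 177.2602] [176.5173 177.6762]
side [228.7135 236.1862] [211.1107 268.2576]
```

View pics/s0c.png

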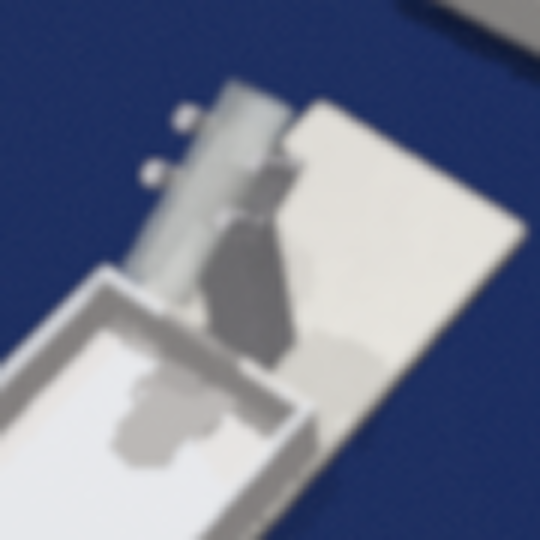

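The mouth is at (0.603, 0.088, 0.160) with a yaw of about 5.9°. It also projects onto the mouth in the side view: predicted crop (265,100), seen (266,97). Exit was predicted at (157,290) and seen at (157,287). Now I pick the plunger up.

```bash
python3 - <<'E'
from h import *
c=np.array([.458,-.2845,0]);a=np.array([.013,.159,0])
F=frame(a);q=quat(F)
command_gripper(.65)
move_pose([c[0],c[1],.12],q)
print("down stop",movel([c[0],c[1],.008],v=.12,until_force=8),get_tcp_pos())
command_gripper(0); print("w",get_grip_width()*.088,get_finger_force(),get_tcp_pos(),get_ft_force())
movel([c[0],c[1],.17],v=.15)
print("w",get_grip_width()*.088,get_finger_force(),get_ft_force(),get_ft_torque(),get_time())
w,_,_=snap("wrist","w3"); cv2.imwrite("pics/w3h.png",w)
a=np.array([np.sin(np.radians(5.95)),np.cos(np.radians(5.95)),0]);F=frame(a,np.radians(32));m=np.array([.6033,.0878,.16])
T=lambda xh:m+.001*F[:,2]+.011*F[:,2]+F[:,0]*(xh-.030)
move_pose(T(-.15),quat(F)); print(T(-.15),get_tcp_pos(),get_ft_force(),get_time())
s,_,_=snap("side","s3"); cv2.imwrite("pics/s3c.png",np.hstack([cv2.resize(s[150:310,150:310],(400,400),interpolation=cv2.INTER_CUBIC),cv2.resize(w,(400,400))]))
E
```

```text
down stop False [ 0.4585 -0.2848  0.0086]
w 0.027522654851257315 29.993401765823364 [ 0.4581 -0.2846  0.0083] [-0.2716  0.347   4.1605]
w 0.028008773582927388 29.992471933364868 [ 0.5565  0.1394 -1.2228] [-0.0205 -0.0989 -0.0101] 7.7417
[ 0.5868 -0.0704  0.2452] [ 0.5861 -0.071   0.2445] [-0.9372 -0.3004 -1.3287] 8.8417
```

View pics/s3c.png

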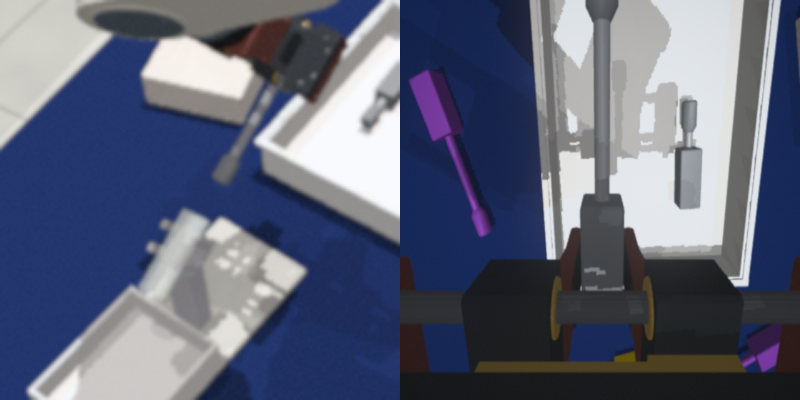

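The wrist half shows the plunger gripped straight, and the tamper still in the basket at (688,150). The side half shows the head tip at about (222,183) and the mouth at about (193,215). I check the alignment by projecting the planned points before inserting.

```bash
python3 - <<'E'
from h import *
print(get_tcp_pos(),get_time())
F=Rq(get_ee_rot());t=get_tcp_pos()
a=np.array([np.sin(np.radians(5.95)),np.cos(np.radians(5.95)),0]);G=frame(a,np.radians(32));m=np.array([.6033,.0878,.16])
print("rot err deg",np.degrees(R.from_matrix(G.T@F).as_rotvec()))
ax=t-.011*F[:,2]
pts={"front":ax+.03*F[:,0],"tip":ax+.14*F[:,0],"headback":ax+.115*F[:,0],"mouth":m,"exit":m+.09*G[:,0]}
b,K,T=snap("top","t3")
d=np.load("pics/s3.npz")
o=[]
S=cv2.imread("pics/s3.png")
for nm,im,KK,TT,(r0,c0) in (("top",b,K,T,(145,160)),("side",S,d['K'],d['T'],(170,190))):
    c=cv2.resize(im[r0:r0+100,c0:c0+100],None,fx=4,fy=4,interpolation=cv2.INTER_CUBIC)
    for k,p in pts.items():
        u,v=proj(KK,TT,p);x,y=int((u-c0+.5)*4),int((v-r0+.5)*4);print(nm,k,u,v)
        cv2.circle(c,(x,y),2,(0,0,255),-1)
    o.append(c)
cv2.imwrite("pics/chk.png",np.hstack(o))
E
```

```text
[ 0.586  -0.0717  0.2445] 8.8917
rot err deg [0.1428 0.0109 0.0191]
top front 248.9913951472962 178.302979644402
top tip 213.83160834779574 177.84654050479543
top headback 221.4394606314791 177.9453045152378
top mouth 201.2589867206754 177.29478044085715
top exit 176.6281248917739 177.0053533735057
side front 259.63405083647103 183.72784451538982
side tip 237.5842686119574 222.09315021456044
side headback 242.60818878641624 213.35182881107457
side mouth 228.78109106226339 236.1536532502462
side exit 210.5683742533833 267.8674941672601
```

View pics/chk.png

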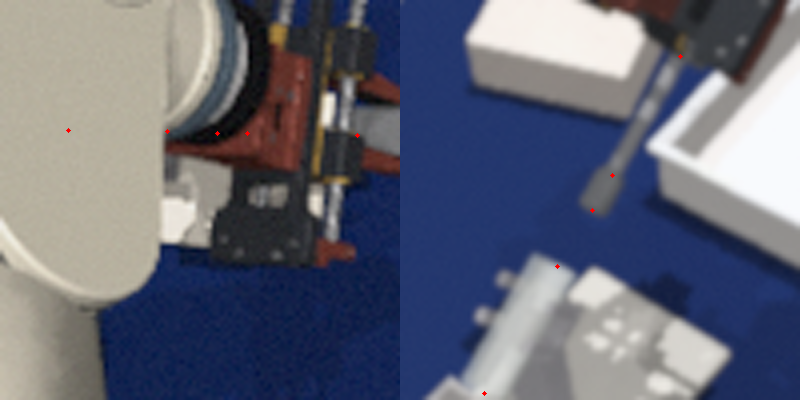

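The projected tip, mouth and exit dots fall on the real parts in the side view. The rod looks about 1 px left of the prediction, so I check that with edge profiles across it.

```bash
python3 - <<'E'
from h import *
from scipy.ndimage import map_coordinates
F=Rq(get_ee_rot());t=get_tcp_pos();ax=t-.011*F[:,2]
a=np.array([np.sin(np.radians(5.95)),np.cos(np.radians(5.95)),0]);G=frame(a,np.radians(32));m=np.array([.6033,.0878,.16])
d=np.load("pics/s3.npz");K,T=d['K'],d['T'];S=cv2.imread("pics/s3.png").astype(float)
bl=S[...,0]-S[...,2]   # blue bench vs grey
def prof(o,x,xx):
    p=proj(K,T,o+x*xx);q=proj(K,T,o+(x)*(xx+.01));dr=(q-p)/np.linalg.norm(q-p);n=np.array([dr[1],-dr[0]])
    s=np.arange(-14,14.01,.5);P=p[:,None]+n[:,None]*s
    return n,s,np.array([map_coordinates(S[...,2],[P[1],P[0]],order=1)])[0]
for nm,o,x,L in(("plunger",ax+.03*F[:,0],F[:,0],(.04,.055,.07,.09,.1)),("barrel",m,G[:,0],(.005,.012,.05,.06,.07))):
    for xx in L:
        n,s,pr=prof(o,x,xx);print(nm,xx,n,"px/mm",1/ (1000*np.linalg.norm(T[:3,3]-o)/K[0,0]));print(pr.astype(int))
E
```

```text
plunger 0.04 [0.8667 0.4989] px/mm 0.399522918078757
[140 140 140 140 139 139 139 139 139 139 139 139 139 139 138 138 137 135
 129 119 106  92  84 101 119 136 149 151 148 141 126 108  86  65  50  46
  52  77 110 152 189 213 229 233 232 228 220 207 189 171 158 152 148 147
 147 147 147]
plunger 0.055 [0.8667 0.4989] px/mm 0.399522918078757
[129 128 122 116 112 111 107 103 100  92  81  72  64  58  56  52  45  38
  37  36  36  39  49  66  84  96 104 109 109 106  96  85  75  67  85 119
 158 194 219 228 237 240 238 238 239 240 237 236 235 237 235 233 233 234
 233 230 231]
plunger 0.07 [0.8667 0.4989] px/mm 0.399522918078757
[ 35  35  35  35  34  35  35  35  34  35  35  35  35  35  35  35  35  35
  35  36  38  44  53  69  85  97 106 110 110 107  98  87  72  56  45  39
  36  35  34  33  32  33  34  36  37  39  56  71  91 113 127 134 141 142
 144 144 145]
plunger 0.09 [0.8667 0.4989] px/mm 0.399522918078757
[ 34  35  35  35  35  35  34  34  34  35  36  36  34  34  34  33  34  37
  45  56  69  81  92  97 101 103 104 105 106 106 103 100  94  87  77  65
  55  46  39  36  35  34  34  34  33  31  
[... 1066 characters left out ...]
194 194 194 193 191 188 183 178 173 169
 162 151 140 132 125 122 121 121 121 121 122 122 122 120 119 118 117 118
 118 124 129]
barrel 0.06 [0.8672 0.498 ] px/mm 0.39914541290543326
[ 35  34  34  35  35  34  33  31  29  28  26  30  40  59  85 111 131 148
 160 171 179 185 191 192 194 195 197 199 202 204 204 204 200 196 191 185
 175 163 149 138 129 125 122 121 121 121 120 120 119 118 118 117 116 116
 116 117 117]
barrel 0.07 [0.8672 0.498 ] px/mm 0.39914541290543326
[ 34  34  34  34  33  32  30  28  25  25  27  33  46  65  93 121 138 153
 163 171 179 185 189 191 192 194 197 201 206 211 211 211 207 203 196 187
 176 163 149 138 129 124 122 122 122 122 121 121 121 121 122 122 122 122
 122 122 121]
```

The barrel axis is within about 1 mm of the plan, slightly towards +x. I nudge by that much and insert while watching the force.

```bash
cat >> h.py <<'E'
A=np.array([np.sin(np.radians(5.95)),np.cos(np.radians(5.95)),0]);G=frame(A,np.radians(32));M=np.array([.6041,.0878,.1602])
TT=lambda xh:M+.012*G[:,2]+G[:,0]*(xh-.030)
def st(xh=None):
    p=np.mean([get_tcp_pos() for _ in range(20)],0); f=np.mean([get_ft_force() for _ in range(20)],0)
    e=G.T@(p-TT(0)); print("depth %.4f lat %.4f perp(z tool) %.4f"%tuple(e),"F tool",G.T@f,"Tq",G.T@get_ft_torque(),"w",get_grip_width()*.088,"t",get_time())
E
python3 - <<'E'
from h import *
st()
movel(TT(-.12),quat(G),v=.08);wait(.2);st()
print(movel(TT(-.105),v=.03,until_force=6));st()
print(movel(TT(-.085),v=.03,until_force=6));st()
E
```

```text
depth -0.1512 lat -0.0014 perp(z tool) 0.0016 F tool [-0.0994  0.2701  1.1774] Tq [-0.0394  0.2853  0.0358] w 0.02765360964979829 t 8.9417
depth -0.1202 lat 0.0001 perp(z tool) -0.0001 F tool [ 0.7985 -0.2404  2.0336] Tq [-0.1363  0.2376  0.0342] w 0.027992974315493427 t 9.6667
False
depth -0.1049 lat 0.0000 perp(z tool) 0.0000 F tool [ 1.1705 -0.5364  1.4666] Tq [-0.0912  0.3225  0.0266] w 0.028157254063045166 t 10.3167
False
depth -0.0850 lat 0.0000 perp(z tool) -0.0000 F tool [ 0.5899 -0.191   0.8415] Tq [-0.0654  0.2339  0.0671] w 0.028398530703248007 t 11.1333
```

The head is inside the mouth with no contact force. Now I push, watching the force.

```bash
python3 - <<'E'
from h import *
for x in (-.07,-.055,-.04,-.025,-.012):
    r=movel(TT(x),v=.03,until_force=14); st(); 
    if r: print("stopped"); break
E
```

```text
depth -0.0698 lat -0.0000 perp(z tool) 0.0001 F tool [ 0.9566  0.0112 -0.198 ] Tq [-0.1056  0.3084  0.0339] w 0.02773285824527564 t 11.7833
depth -0.0548 lat -0.0000 perp(z tool) 0.0000 F tool [ 0.5885 -0.145   0.3859] Tq [-0.0525  0.2735  0.0977] w 0.02778620776498339 t 12.4333
depth -0.0399 lat 0.0000 perp(z tool) 0.0000 F tool [ 1.0365 -0.208   1.0046] Tq [-0.0771  0.2807  0.0399] w 0.027798285050775678 t 13.0833
depth -0.0249 lat -0.0000 perp(z tool) 0.0000 F tool [ 0.126   0.6392 -0.0869] Tq [-0.0909  0.2611  0.0925] w 0.028052863392002317 t 13.7333
depth -0.0119 lat -0.0000 perp(z tool) 0.0001 F tool [0.5339 0.7788 1.2699] Tq [-0.078   0.3283  0.0317] w 0.028076889022296842 t 14.3167
```

There has been no plug resistance at all, which is suspicious. I look before going further.

```bash
python3 - <<'E'
from h import *
s,K,T=snap("side","s5");w,_,_=snap("wrist","w5")
p=[proj(K,T,M+G[:,0]*x) for x in (0,.09,.11)];print(p)
cv2.imwrite("pics/c5.png",np.hstack([cv2.resize(s[200:340,150:290],(400,400),interpolation=cv2.INTER_CUBIC),cv2.resize(w,(400,300))[0:300]if 0 else cv2.resize(w,(400,400))]))
E
```

```text
[array([228.5054, 235.9763]), array([210.2934, 267.6871]), array([206.2331, 274.757 ])]
```

View pics/c5.png

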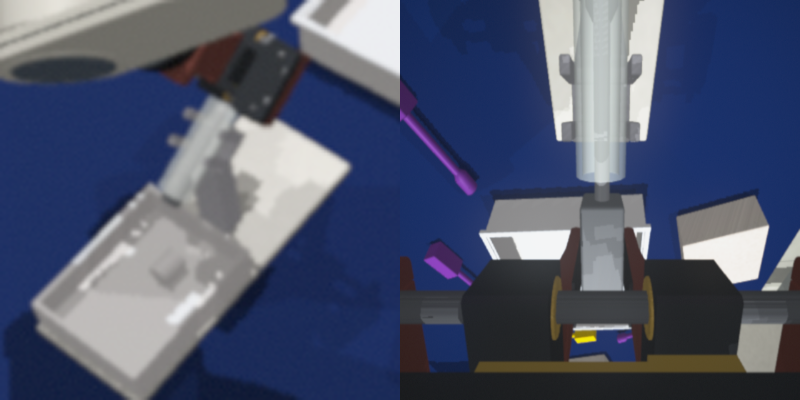

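The wrist half shows the rod inside the barrel, with the handle face a little short of the mouth at (601,185). The side half shows the head emerging at (172,195) and the plug already in the tray at (170,265). Now I seat the handle against the mouth gently, then draw it out.

```bash
python3 - <<'E'
from h import *
r=movel(TT(.012),v=.012,until_force=15); print("contact",r); st(); wait(.3); st()
if r:
    x=(G.T@(get_tcp_pos()-TT(0)))[0]
    print(movel(TT(x-.01),v=.04)); st()
E
```

```text
contact True
depth -0.0002 lat -0.0002 perp(z tool) 0.0002 F tool [-2.6716  0.3284 -0.8441] Tq [-0.1743 -0.1008  0.129 ] w 0.02811925033398878 t 15.6167
depth -0.0002 lat -0.0004 perp(z tool) 0.0006 F tool [-3.7324  2.3557 -1.2712] Tq [-0.2858 -0.2962  0.0685] w 0.027623304234608365 t 15.9167
False
depth -0.0103 lat -0.0002 perp(z tool) 0.0001 F tool [ 0.7381 -0.101   1.921 ] Tq [-0.0116  0.2387  0.0059] w 0.027744058739301036 t 16.325
```

Firm stop felt exactly at the computed seat (depth −0.2 mm). Now I withdraw and lay the plunger back at its pick-up spot.

```bash
python3 - <<'E'
from h import *
print(movel(TT(-.07),v=.05,until_force=20));st()
print(movel(TT(-.15),v=.08,until_force=20));st()
c=np.array([.458,-.2845,0]);F=frame([.013,.159,0]);q=quat(F)
move_pose([c[0],c[1],.17],q)
movel([c[0],c[1],.04],v=.12)
print("low",movel([c[0],c[1],.0085],v=.04,until_force=5),get_tcp_pos(),get_ft_force())
command_gripper(.6); wait(.2)
movel([c[0],c[1],.2],v=.15); wait(.2)
w,_,_=snap("wrist","w6");s,_,_=snap("side","s6");print(get_time())
cv2.imwrite("pics/c6.png",np.hstack([cv2.resize(s,(400,300)),cv2.resize(w,(400,300))]))
E
```

```text
False
depth -0.0697 lat -0.0001 perp(z tool) 0.0001 F tool [0.3874 0.0329 0.3841] Tq [-0.0539  0.2716  0.0631] w 0.027881810171337118 t 17.675
False
depth -0.1496 lat -0.0001 perp(z tool) 0.0001 F tool [-0.2581  0.2604  0.8574] Tq [-0.0118  0.241   0.0035] w 0.027689138049223863 t 18.825
low True [ 0.4575 -0.2842  0.0082] [-0.1951  0.0714  4.6028]
24.4
```

View pics/c6.png

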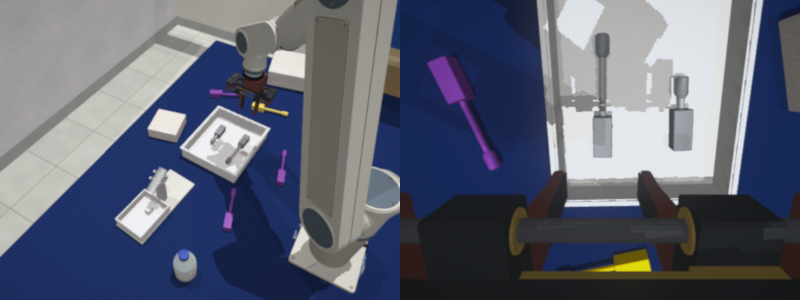

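The long plunger lies flat in the basket at (602,100) in the wrist half, beside the untouched tamper. In the side half the plug is in the tray at (150,210), and the bottle and carton are where they were. The robot is touching nothing, so I hand the job in.

```bash
python3 -c "
from station import *
print(job_done())"
```

```text
the job is handed in; nothing more can be done
None
```

The job is done and handed in at about 24 s of the 58 s: the plug is in the catch tray, the plunger was seated to a firm stop at the mouth (about 15 N) and lies flat in the basket again, and the tamper, bottle and carton were not disturbed.

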